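# Fetch the hidden key block from the covered parts tray and fit it in the key row

## Robot

A 6-joint arm with a two-finger parallel gripper is mounted at the origin on the work surface. World frame = base frame: x ahead of the robot, y to its left, z up, the work surface at z = 0. Lengths are in m, angles in rad, forces in N, time in s.
With the tool pointing down it reaches from about 0.275 to 0.75 m from the base axis. Payload 10.2 kg.
Tool frame: the origin (TCP) lies at the very end of the fingers, on their centre line; the grasp point (between the pads) lies 19 mm behind it (arm.grip_depth is the distance from the TCP to the grasp point, in m); z points along the fingers, y is the direction in which the jaws open and shut (so a half turn about z gives the same grasp; the last joint's range is limited). The gripper opens to 85 mm and grips with 20 to 120 N. Pads are 22 mm wide; open, the fingers measure 114 mm over their backs; the gripper's body (76 mm by 85 mm) begins 54 mm behind the grasp point. The pads swing forward as they close: fully open they stand 13 mm farther back than shut.
Start: joints at [-1.517, 0.313, 1.498, -0, 1.331, -0.223], TCP at [0.143, -0.505, 0.231] pointing down, gripper open.
Joint ranges: [-2.94, 2.94], [-0.97, 2.17], [0.19, 2.56], [-1.23, 4.37], [0.02, 3.11], [-2.88, 2.88]. Speed limits (rad/s): [2.39, 2.39, 3.01, 3.14, 3.14, 3.14].

## Interface

Orientations are given as a unit quaternion [x, y, z, w].
In Python, from workcell import arm gives the robot as it stands. The module is installed in compiled form; this text tells all that it offers.
- The arm moves only by the tool play_rows, never from a script. Its argument "motion" is a list of rows, each an object with "dp": the shift along the tool's x, y, z in m, a list of three; "twist": the turn, a rotation vector about the tool's x, y, z in degrees, a list of three; "grip": the closure in counts, from 0 (fully open) to 255 (shut). In form: [{"dp": [dx, dy, dz], "twist": [ax, ay, az], "grip": grip}, ...]. A call has exactly 8 rows; each row is the pose to reach, as a shift and turn from the pose commanded when the call began, along the tool's axes at that moment; what a row does not reach only later rows make up. A row lasts 1/10 s, in which the tool goes at most 50 mm and 8.59 degrees, less where a joint would pass 70% of its speed; a pose out of reach is approached as far as the arm can. A call with a gripper value outside its range is refused whole. The fingers move at their own pace and stop on an object; "squeeze" is the grip in N (left out, the last holds). Time passes only in rows, so rows that repeat a pose let the fingers close, or fill a call up. It gives the time, the measured TCP pose, the force and the opening at its end, in the units of the state.
- arm.state(): the state, without advancing time (a new reading comes with each control period).
- arm.read_camera(name): name is "scene" or "top" or "wrist"; returns a dict with "pixels" (400x640x3 uint8, red, green, blue), "z_map" (400x640 float32, m along the optical axis (not along the pixel's ray), 0 where there is no reading), "mtx" (3x3 intrinsics, pixels), "dist" ([k1, k2, p1, p2, k3] as OpenCV has them; the pictures are not rectified), "extrinsics" (4x4, takes a point from camera to world coordinates). Camera axes: x right, y down, z forward; pixel columns grow to the right and rows downward; lengths in m; the calibration is good to about 2 mm. A picture is of the moment at which its call begins.
- arm.hand_in(): hands the job in, once; it reports no verdict.
Trained networks look in a picture, given as the dict that the camera call returned (one of the last four; its "shot" number tells which), for a name from the list of things; names that differ only in an ending like _2 or _b are one class to them, and where a whole thing is asked for, a point or a joint stands for the part that bears it (a point fixed in the world has none). Each returns a list of dicts, best first, with "confidence" (0 to 1); they miss things now and then, are a little off and sometimes report something else, mostly with a low value. They report only what shows in the picture. A call takes as long as a camera call. They do not tell look-alikes from the thing itself.
- arm.cut_out(picture, name): "region" (400x640 bool, what is visible of it) and "extent" ([centre column, centre row, width, height] in pixels, round what is visible of it).
- arm.mark_of(picture, name): "xy" ([column, row] in pixels: a listed point, or the origin of a listed thing).
The state is a dict: "time_s": time; "qpos": joint angles; "qd": joint speeds; "effort": joint torques, N m; "position": TCP position; "eef_rot": TCP orientation; "force": force on the tool from outside, world axes, zero at the start; "wrist_torque": the same for the moment, N m; "finger_gap": opening from 0.0 (shut) to 1.0 (fully open).
Only numpy, scipy, OpenCV 4.12 (cv2) and the standard library are available. Lean on these libraries where they do the work, as an engineer would, in place of code of your own. Each camera call takes 0.05 s, during which the arm holds its last target. There are 200 camera calls.

## Task

One double key is missing from the row on the console panel; its spare stands in one of the pockets under the loose grey cover plate of the black parts tray. Slide the cover aside along the tray, keeping it down on the tray, find and lift out the key block with the two amber caps, and lower it, without letting it drop, into the open place in the row: upright, down on the board, square and in line with its neighbours. Its pocket leaves finger room only at its long sides and the row only at its ends, so you will have to set it down and change your grip on the way; leave the grey blanks and the brass standoff in their pockets, the cover lying on the tray, and the other things on the bench where they are.

Things in the scene. Friction and masses are not known exactly. Their poses are not given: they have to be found in the camera images.
- tray: Black parts tray, fixed: 98 (x) x 228 (y) mm. Origin: centre of its underside; y along its length. Four pockets in a row, centred at x = 0, y = -81, -27, 27, 81 mm. A ledge and the 6 mm dividers have their tops at z = 32 mm; 5 mm wide lips round the outer edge rise to z = 37 mm, leaving an 88 x 218 mm track for the cover. At first the cover hides the two pockets of the y > 0 or the y < 0 half.
- pocket (a point): Floor centre (5 mm above the bench) of the tray's pocket at y = 81 mm; all four are alike: 76 (x, across the tray) x 48 (y) mm, 27 mm deep, axes as the tray's. A key or blank stands in its pocket with its length along the tray's y, within 6 mm of the pocket's centre: 1 to 5 mm from the walls at its ends (no finger room there), over 20 mm of finger room beside each long side.
- cover_knob (a point): Middle of the cover's knob: black upright cylinder, 18 mm diameter, 24 mm high, on the centre of the loose grey plate; this point is 12 mm above the plate's top face, 48 mm above the bench. Plate: 84 (x) x 106 (y) x 4 mm, about 0.11 kg, axes as the tray's; it lies on the tray's ledges with 2 mm play beside each lip and slides along the tray's y.
- cover: The cover plate; origin: centre of its underside, 32 mm above the bench, 53 to 56 mm from the tray's middle at first. It clears both hidden pockets when its centre is 50 mm or more past the tray's middle on the other side; the end lip stops it at 56 mm.
- key_center (a point): Centre (half-way up) of the wanted key block: 42 (x, its length) x 22 (y) x 24 mm (z); white housing, 14 mm high, under two square amber caps (10 mm high, set in 1 to 2 mm from the housing's sides); about 30 g; the same either way round. Stands upright in one of the two covered pockets.
- blank_center (a point): Centre of the grey blank that stands in the other covered pocket: plain block 42 x 22 x 24 mm (x is its length). Not wanted: stays in its pocket.
- blank2_center (a point): Centre of a second such grey blank, in one of the two pockets that are open at first. Stays in its pocket.
- standoff_center (a point): Centre of the brass standoff in the other open pocket: upright cylinder, 18 mm diameter, 20 mm high. Stays in its pocket.
- panel: Console panel, fixed: gold-coloured plate 156 (x) x 228 (y) mm with an 8 mm high rim; origin: centre of its underside. Its green board (136 x 132 mm, top at z = 12 mm) is centred at x = 0, y = 42 mm. A fixed trackball (84 mm diameter, top at z = 56 mm) stands at x = 0, y = -67 mm. On the board a row of five key places along y, 25 mm apart: y = -8, 17, 42, 67, 92 mm, x = 0.
- seat (a point): Centre of the open place (one of the three middle ones) on the board's top face, 12 mm above the bench, outlined in white with gold pads; x along the block's length, y along the row. The other four hold fixed blocks like the wanted one, tops 36 mm above the bench. The gap between its neighbours is 28 mm. Past the ends the board is clear out to 55 mm from this point, then has parts 5 mm high.
- trackball_top (a point): Top centre of a loose trackball unit on the bench between tray and panel: 84 mm diameter, 52 mm high, aluminium body, black flange, amber ball. Leave alone.
- bezel: Loose flat aluminium frame, 56 (x) x 140 (y) x 3 mm, on the bench nearer the robot. Origin at its centre underneath. Leave alone.
- washerbox: Loose small black open box of washers, 62 (x) x 72 (y) x 20 mm, between tray and panel. Origin at its centre underneath. Leave alone.
- screwdriver_grip (a point): On the axis of a loose screwdriver with amber handle lying on the bench, nearer the robot: 170 mm long, handle 26 mm thick; this point is 34 mm from mid-length towards the handle's end, x points to the tip. Leave alone.
Things that resemble listed ones, but are neither listed nor needed, are in the scene too. Leave any blue look-alike of the cover alone.

How it is judged:
By the outcome, as a careful person would: the job done as asked, in the order asked, and still so for the second after the job is handed in, with the robot touching nothing.
It also fails if it takes over 72 s, if anything falls off the work surface, if the arm or the gripper's body presses on something with over 40 N, if the wrist force passes 120 N, or if a joint passes its speed limit or range.

## Working session

There is one attempt and no reset: what is moved stays moved. The work goes in short steps, Python scripts to look and compute and a tool call to move; the robot and the scene stay as the last step left them, time stands still between calls to the robot, and variables do not carry over. Pictures are saved under pics/ and viewed, about 8 in all and at most 12, crops included, and the job is handed in when it is done.

Besides the shell and the picture viewer there is one more tool, called after ">>>" by a JSON object that holds its "method" and its "body", one argument or row to a line. play_rows: Moves the arm, as the interface text tells. Its arguments: {"type":"object","properties":{"motion":{"type":"array"},"squeeze":{"type":"number"}},"required":["motion"]}

```bash
mkdir -p pics
cat > h.py <<'E'
import numpy as np, cv2
from workcell import arm
from scipy.spatial.transform import Rotation as R
def save(p,n,crop=None,s=1):
    im=p["pixels"][:,:,::-1]
    if crop: im=im[crop[1]:crop[3],crop[0]:crop[2]]
    cv2.imwrite(n,cv2.resize(im,None,fx=s,fy=s,interpolation=cv2.INTER_CUBIC))
def ray(p,uv):
    q=cv2.undistortPoints(np.array([[uv]],float),np.array(p["mtx"]),np.array(p["dist"]))[0,0]
    E=np.array(p["extrinsics"]); return E[:3,3],E[:3,:3]@np.array([q[0],q[1],1])
def atz(p,uv,z):
    o,d=ray(p,uv); return o+d*(z-o[2])/d[2]
def pix(p,X):
    E=np.linalg.inv(np.array(p["extrinsics"])); 
    return cv2.projectPoints(np.atleast_2d(np.array(X,float)),cv2.Rodrigues(E[:3,:3])[0],E[:3,3],np.array(p["mtx"]),np.array(p["dist"]))[0][:,0]
def depth(p,uv):
    u,v=int(round(uv[0])),int(round(uv[1])); z=p["z_map"][v-1:v+2,u-1:u+2]; z=z[z>0]
    if not len(z): return None
    o,d=ray(p,uv); return o+d*np.median(z)
def st():
    s=arm.state(); r=R.from_quat(s["eef_rot"]).as_matrix()
    print(round(s["time_s"],2),np.round(s["position"],4),"f",np.round(s["force"],1),"gap",round(s["finger_gap"],3)); print(np.round(r,4).tolist(),np.round(s["qpos"],3)); return s,r
E
python3 - <<'E'
from h import *
st()
for c in ["top","scene"]:
    p=arm.read_camera(c); save(p,f"pics/{c}0.png"); print(c,np.round(p["extrinsics"],3).tolist())
    for n,z in [("tray",0),("cover_knob",.048),("cover",.032),("blank2_center",.017),("standoff_center",.015),("panel",0),("seat",.012),("trackball_top",.052),("bezel",0),("washerbox",0),("screwdriver_grip",.013)]:
        for m in arm.mark_of(p,n)[:3]:
            d=depth(p,m["xy"]); print(n,round(m["confidence"],2),np.round(m["xy"]),np.round(atz(p,m["xy"],z),3),None if d is None else np.round(d,3))
E
```

```text
0.0 [ 0.1434 -0.5048  0.2307] f [-0.2 -0.8 -0.7] gap 0.997
[[0.9619, 0.2733, -0.0001], [0.2733, -0.9619, 0.0013], [0.0003, -0.0013, -1.0]] [-1.517  0.313  1.498 -0.     1.331 -0.223]
top [[0.01, -0.986, 0.168, 0.259], [-1.0, -0.013, -0.015, 0.026], [0.017, -0.168, -0.986, 1.312], [0.0, 0.0, 0.0, 1.0]]
tray 0.68 [244. 154.] [0.61  0.203 0.   ] [0.603 0.199 0.026]
tray 0.64 [399. 159.] [ 0.6   -0.215  0.   ] [ 0.597 -0.213  0.011]
cover_knob 0.7 [178. 284.] [0.258 0.353 0.048] [0.258 0.357 0.032]
cover_knob 0.69 [222. 144.] [0.622 0.254 0.048] [0.618 0.252 0.061]
cover 0.85 [181. 283.] [0.262 0.349 0.032] [0.262 0.35  0.027]
cover 0.69 [225. 146.] [0.623 0.25  0.032] [0.621 0.249 0.039]
cover 0.66 [246. 271.] [0.297 0.183 0.032] [0.298 0.186 0.006]
blank2_center 0.57 [257. 154.] [0.605 0.167 0.017] [0.602 0.166 0.03 ]
standoff_center 0.45 [273. 151.] [0.615 0.123 0.015] [0.612 0.123 0.027]
panel 0.86 [409. 158.] [ 0.604 -0.243  0.   ] [ 0.598 -0.238  0.023]
panel 0.19 [324. 136.] [ 0.661 -0.011  0.   ] [ 0.645 -0.009  0.052]
seat 0.53 [400. 159.] [ 0.598 -0.216  0.012] [ 0.598 -0.217  
[... 828 characters left out ...]
85. 301.] [0.618 0.26  0.032] [0.626 0.262 0.043]
blank2_center 0.86 [347. 284.] [0.604 0.174 0.017] [0.612 0.177 0.028]
blank2_center 0.16 [260. 254.] [ 0.615 -0.025  0.017] [ 0.636 -0.008  0.049]
standoff_center 0.47 [324. 278.] [0.61  0.125 0.015] [0.616 0.128 0.024]
panel 0.94 [190. 224.] [ 0.599 -0.228  0.   ] [ 0.608 -0.218  0.013]
trackball_top 0.96 [259. 256.] [ 0.643 -0.004  0.052] [ 0.644 -0.003  0.053]
bezel 0.74 [307. 208.] [ 0.433 -0.01   0.   ] [ 0.439 -0.006  0.007]
bezel 0.71 [247. 170.] [ 0.375 -0.22   0.   ] [ 0.377 -0.218  0.002]
washerbox 0.69 [301. 207.] [ 0.435 -0.025 -0.   ] [ 0.441 -0.021  0.007]
washerbox 0.16 [190. 224.] [ 0.599 -0.23   0.   ] [ 0.608 -0.219  0.013]
```

View pics/top0.png

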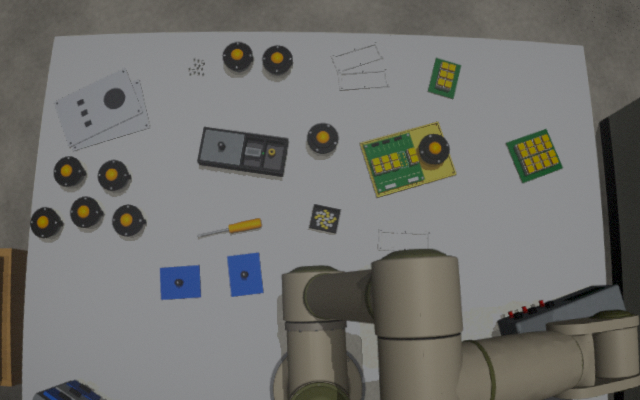

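View pics/scene0.png

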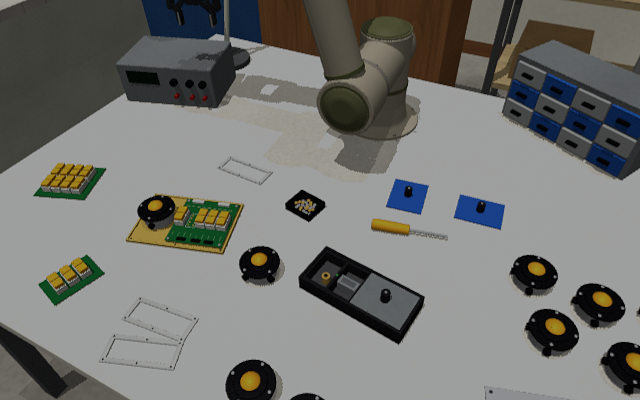

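Top view: the grey cover's knob is at (222,145) on the tray at (243,152). The blue look-alikes at (181,283) and (246,274) are to be left alone. The panel is at (408,158), its trackball at (433,150), and the gap in the row near (400,159). The amber look-alikes are the boards at (445,78) and (534,155) and the loose trackballs. The scene view agrees. Next, tray and panel poses from depth.

```bash
cat >> h.py <<'E'
def cloud(p):
    v,u=np.mgrid[0:400,0:640]; z=p["z_map"].ravel()
    q=cv2.undistortPoints(np.stack([u.ravel(),v.ravel()],1)[:,None].astype(float),np.array(p["mtx"]),np.array(p["dist"]))[:,0]
    E=np.array(p["extrinsics"]); P=np.c_[q*z[:,None],z]@E[:3,:3].T+E[:3,3]; P[z<=0]=np.nan
    return P.reshape(400,640,3)
E
python3 - <<'E'
from h import *
for c in ["top","scene"]:
    p=arm.read_camera(c); P=cloud(p)
    for n in ["tray","panel","cover"]:
        for r in arm.cut_out(p,n)[:2]:
            Q=P[r["region"]]; Q=Q[np.isfinite(Q[:,0])]; 
            if n=="tray":Q=Q[(Q[:,2]>.025)&(Q[:,2]<.045)]
            if n=="cover":Q=Q[(Q[:,2]>.025)&(Q[:,2]<.042)]
            if n=="panel":Q=Q[(Q[:,2]>.003)&(Q[:,2]<.02)]
            if len(Q)>20: print(c,n,round(r["confidence"],2),len(Q),np.round(r["extent"]),cv2.minAreaRect((Q[:,:2]*1000).astype(np.float32)))
E
```

```text
top tray 0.83 1039 [244. 152.  92.  54.] ((611.341064453125, 202.91722106933594), (229.46876525878906, 100.61898803710938), 82.33477783203125)
top tray 0.71 21 [272. 154.   5.   8.] ((609.8432006835938, 126.33958435058594), (14.402254104614258, 13.240274429321289), 19.325641632080078)
top panel 0.64 2999 [408. 158.  97.  75.] ((601.9274291992188, -237.5166015625), (156.8845672607422, 230.73919677734375), 16.91206932067871)
top cover 0.95 1153 [221. 150.  42.  39.] ((617.8553466796875, 257.8677673339844), (108.21696472167969, 86.75269317626953), 81.69121551513672)
top cover 0.77 30 [245. 274.  34.  46.] ((288.589111328125, 189.81092834472656), (14.804283142089844, 14.792562484741211), 28.056671142578125)
scene tray 0.91 1874 [361. 296. 126. 100.] ((611.4593505859375, 204.5726318359375), (228.8251953125, 102.18335723876953), 82.03003692626953)
scene panel 0.97 2909 [186. 225. 115.  58.] ((602.2948608398438, -236.68145751953125), (160.64425659179688, 230.1895751953125), 16.701061248779297)
scene panel 0.34 266 [410. 229.  81.  16.] ((409.99853515625, 235.8250732421875), (14.706388473510742, 168.37745666503906), 17.69403076171875)
scene cover 0.68 1978 [385. 304.  66.  56.] ((618.9268188476562, 257.9450988769531), (106.48335266113281, 87.88221740722656), 82.26847839355469)
scene cover 0.58 33 [406. 197.  43.  36.] ((288.65435791015625, 191.12185668945312), (17.215970993041992, 15.111469268798828), 75.37556457519531)
```

```bash
cat >> h.py <<'E'
def go(x,y,z,yaw=None):
    s,r=st(); d=r.T@(np.array([x,y,z])-s["position"])
    cur=np.degrees(np.arctan2(r[1,0],r[0,0])); t=np.zeros(3)
    if yaw is None: yaw=cur
    T=R.from_euler("z",yaw,degrees=True).as_matrix()@np.diag([1,-1,-1.])
    t=R.from_matrix(r.T@T).as_rotvec(degrees=True)
    print("yaw",round(cur,2),"dp mm",np.round(d*1000,1),"twist",np.round(t,2))
E
python3 -c "
from h import *
go(.619,.258,.2,-7.8)"
```

```text
1.6 [ 0.1435 -0.505   0.2313] f [-0.7 -0.7 -0.3] gap 0.997
[[0.9619, 0.2733, -0.0], [0.2733, -0.9619, 0.0], [-0.0, -0.0, -1.0]] [-1.517  0.313  1.498 -0.     1.331 -0.223]
yaw 15.86 dp mm [ 666.  -604.    31.3] twist [-0.    0.   23.66]
```

>>> {"method": "play_rows", "body": {
  "motion": [
    {"dp": [0.666, -0.604, 0.031], "twist": [0, 0, 23.7], "grip": 0},
    {"dp": [0.666, -0.604, 0.031], "twist": [0, 0, 23.7], "grip": 0},
    {"dp": [0.666, -0.604, 0.031], "twist": [0, 0, 23.7], "grip": 0},
    {"dp": [0.666, -0.604, 0.031], "twist": [0, 0, 23.7], "grip": 0},
    {"dp": [0.666, -0.604, 0.031], "twist": [0, 0, 23.7], "grip": 0},
    {"dp": [0.666, -0.604, 0.031], "twist": [0, 0, 23.7], "grip": 0},
    {"dp": [0.666, -0.604, 0.031], "twist": [0, 0, 23.7], "grip": 0},
    {"dp": [0.666, -0.604, 0.031], "twist": [0, 0, 23.7], "grip": 0}
  ]
}}

```text
time_s: 2.4
position: [0.3556, -0.164, 0.2178]
eef_rot: [0.998, -0.069, 0.0, 0.0]
force: [1.0, 0.5, -0.0]
finger_gap: 1.004
```

```bash
python3 -c "
from h import *
go(.619,.258,.2,-7.8)"
```

```text
2.4 [ 0.3556 -0.164   0.2178] f [ 1.   0.5 -0. ] gap 1.004
[[0.9906, -0.1369, 0.0008], [-0.1369, -0.9906, -0.0006], [0.0009, 0.0005, -1.0]] [-0.734  0.025  1.88   0.     1.236  0.974]
yaw -7.87 dp mm [ 203.2 -454.    17.7] twist [ 0.03 -0.05 -0.07]
```

>>> {"method": "play_rows", "body": {
  "motion": [
    {"dp": [0.203, -0.454, 0.018], "twist": [0, 0, 0], "grip": 0},
    {"dp": [0.203, -0.454, 0.018], "twist": [0, 0, 0], "grip": 0},
    {"dp": [0.203, -0.454, 0.018], "twist": [0, 0, 0], "grip": 0},
    {"dp": [0.203, -0.454, 0.018], "twist": [0, 0, 0], "grip": 0},
    {"dp": [0.203, -0.454, 0.018], "twist": [0, 0, 0], "grip": 0},
    {"dp": [0.203, -0.454, 0.018], "twist": [0, 0, 0], "grip": 0},
    {"dp": [0.203, -0.454, 0.018], "twist": [0, 0, 0], "grip": 0},
    {"dp": [0.203, -0.454, 0.018], "twist": [0, 0, 0], "grip": 0}
  ]
}}

```text
time_s: 3.2
position: [0.5671, 0.1756, 0.2029]
eef_rot: [0.998, -0.068, 0.0, 0.0]
force: [0.4, 0.2, 0.1]
finger_gap: 0.997
```

```bash
python3 -c "
from h import *
go(.619,.258,.2,-7.8)"
```

```text
3.2 [0.5671 0.1756 0.2029] f [0.4 0.2 0.1] gap 0.997
[[0.9907, -0.1361, 0.0002], [-0.1361, -0.9907, -0.0001], [0.0002, 0.0001, -1.0]] [ 0.103  0.486  1.322 -0.     1.334  1.811]
yaw -7.82 dp mm [ 40.2 -88.7   3. ] twist [ 0.   -0.01 -0.02]
```

>>> {"method": "play_rows", "body": {
  "motion": [
    {"dp": [0.04, -0.089, 0.003], "twist": [0, 0, 0], "grip": 0},
    {"dp": [0.04, -0.089, 0.003], "twist": [0, 0, 0], "grip": 0},
    {"dp": [0.04, -0.089, 0.003], "twist": [0, 0, 0], "grip": 0},
    {"dp": [0.04, -0.089, 0.003], "twist": [0, 0, 0], "grip": 0},
    {"dp": [0.04, -0.089, 0.003], "twist": [0, 0, 0], "grip": 0},
    {"dp": [0.04, -0.089, 0.003], "twist": [0, 0, 0], "grip": 0},
    {"dp": [0.04, -0.089, 0.003], "twist": [0, 0, 0], "grip": 0},
    {"dp": [0.04, -0.089, 0.003], "twist": [0, 0, 0], "grip": 0}
  ]
}}

```text
time_s: 4.0
position: [0.6181, 0.2556, 0.2006]
eef_rot: [0.998, -0.069, 0.0, -0.0]
force: [-0.7, 0.8, -0.2]
finger_gap: 1.002
```

```bash
python3 -c "
from h import *
p=arm.read_camera('wrist'); save(p,'pics/w1.png'); P=cloud(p)
for m in arm.mark_of(p,'cover_knob')[:2]: print('knob',m['confidence'],m['xy'],atz(p,m['xy'],.048),depth(p,m['xy']))
Q=P.reshape(-1,3); k=Q[(Q[:,2]>.055)&(Q[:,2]<.064)&(np.hypot(Q[:,0]-.619,Q[:,1]-.258)<.03)]; print('knob top',len(k),(np.nanmin(k,0)+np.nanmax(k,0))/2,np.ptp(k,0))
r=arm.cut_out(p,'cover')[0]; c=P[r['region']]; c=c[(c[:,2]>.03)&(c[:,2]<.042)]; print('cover',r['confidence'],cv2.minAreaRect((c[:,:2]*1000).astype(np.float32)),np.median(c[:,2]))
go(.619,.258,.042,-7.8)"
```

```text
knob 0.72 [316.0, 180.7] [0.61886561 0.25667208 0.048     ] [0.6218298  0.25620835 0.06110595]
knob top 354 [0.61969574 0.25731571 0.05896581] [0.01725992 0.01728026 0.00732365]
cover 0.58 ((618.4652099609375, 257.7512512207031), (108.6244125366211, 86.36740112304688), 82.64752197265625) 0.036764364054588994
4.15 [0.6181 0.256  0.2002] f [ 1.1 -1.   0.3] gap 1.002
[[0.9906, -0.1367, 0.0002], [-0.1367, -0.9906, 0.0], [0.0002, -0.0001, -1.0]] [ 0.218  0.663  1.042 -0.     1.437  1.926]
yaw -7.86 dp mm [  0.6  -2.1 158.2] twist [-0.   -0.01 -0.06]
```

View pics/w1.png

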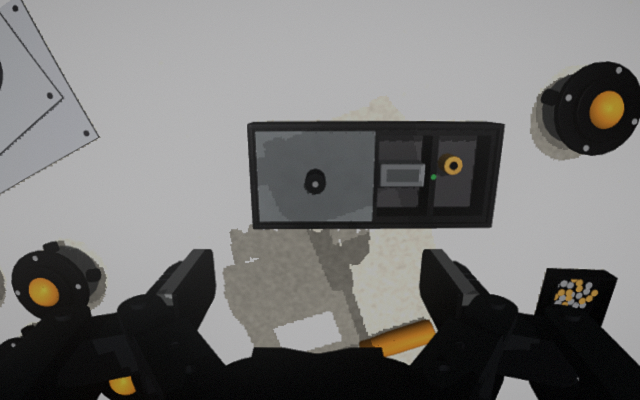

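Wrist view: the grey cover's knob is at (315,181), blank2 at (403,175) and the standoff at (453,165). Knob measures at (0.619, 0.257). Descending.

>>> {"method": "play_rows", "body": {
  "motion": [
    {"dp": [0.001, -0.001, 0.05], "twist": [0, 0, 0], "grip": 0},
    {"dp": [0.001, -0.001, 0.1], "twist": [0, 0, 0], "grip": 0},
    {"dp": [0.001, -0.001, 0.13], "twist": [0, 0, 0], "grip": 0},
    {"dp": [0.001, -0.001, 0.145], "twist": [0, 0, 0], "grip": 0},
    {"dp": [0.001, -0.001, 0.155], "twist": [0, 0, 0], "grip": 0},
    {"dp": [0.001, -0.001, 0.157], "twist": [0, 0, 0], "grip": 100},
    {"dp": [0.001, -0.001, 0.157], "twist": [0, 0, 0], "grip": 150},
    {"dp": [0.001, -0.001, 0.157], "twist": [0, 0, 0], "grip": 255}
  ],
  "squeeze": 25
}}

```text
time_s: 4.95
position: [0.62, 0.2572, 0.0447]
eef_rot: [0.998, -0.068, 0.001, -0.0]
force: [-0.4, -0.9, -0.7]
finger_gap: 0.515
```

>>> {"method": "play_rows", "body": {
  "motion": [
    {"dp": [0, 0, 0], "twist": [0, 0, 0], "grip": 255},
    {"dp": [0, 0, 0], "twist": [0, 0, 0], "grip": 255},
    {"dp": [0, 0, 0], "twist": [0, 0, 0], "grip": 255},
    {"dp": [0, 0, 0], "twist": [0, 0, 0], "grip": 255},
    {"dp": [0, 0, 0], "twist": [0, 0, 0], "grip": 255},
    {"dp": [0, 0, 0], "twist": [0, 0, 0], "grip": 255},
    {"dp": [0, 0, 0], "twist": [0, 0, 0], "grip": 255},
    {"dp": [0, 0, 0], "twist": [0, 0, 0], "grip": 255}
  ]
}}

```text
time_s: 5.75
position: [0.6196, 0.2572, 0.044]
eef_rot: [0.998, -0.068, 0.001, -0.0]
force: [-1.9, -0.0, 5.5]
finger_gap: 0.198
```

```bash
python3 -c "
from h import *
s,r=st(); p=s['position']; go(p[0]-.108*.136,p[1]-.108*.991,p[2])"
```

```text
5.75 [0.6196 0.2572 0.044 ] f [-1.9 -0.   5.5] gap 0.198
[[0.9907, -0.1364, 0.0013], [-0.1364, -0.9907, 0.0003], [0.0013, -0.0005, -1.0]] [ 0.219  0.809  1.203 -0.     1.128  1.927]
5.75 [0.6196 0.2572 0.044 ] f [-1.9 -0.   5.5] gap 0.198
[[0.9907, -0.1364, 0.0013], [-0.1364, -0.9907, 0.0003], [0.0013, -0.0005, -1.0]] [ 0.219  0.809  1.203 -0.     1.128  1.927]
yaw -7.84 dp mm [ 0.00e+00  1.08e+02 -1.00e-01] twist [-0.03 -0.07  0.  ]
```

>>> {"method": "play_rows", "body": {
  "motion": [
    {"dp": [0, 0.008, 0], "twist": [0, 0, 0], "grip": 255},
    {"dp": [0, 0.025, 0], "twist": [0, 0, 0], "grip": 255},
    {"dp": [0, 0.045, 0], "twist": [0, 0, 0], "grip": 255},
    {"dp": [0, 0.065, 0], "twist": [0, 0, 0], "grip": 255},
    {"dp": [0, 0.085, 0], "twist": [0, 0, 0], "grip": 255},
    {"dp": [0, 0.1, 0], "twist": [0, 0, 0], "grip": 255},
    {"dp": [0, 0.107, 0], "twist": [0, 0, 0], "grip": 255},
    {"dp": [0, 0.107, 0], "twist": [0, 0, 0], "grip": 255}
  ]
}}

```text
time_s: 6.55
position: [0.6052, 0.1497, 0.044]
eef_rot: [0.998, -0.069, 0.001, 0.0]
force: [-0.8, -4.0, 6.0]
finger_gap: 0.194
```

>>> {"method": "play_rows", "body": {
  "motion": [
    {"dp": [0, 0, 0], "twist": [0, 0, 0], "grip": 100},
    {"dp": [0, 0, 0], "twist": [0, 0, 0], "grip": 0},
    {"dp": [0, 0, 0], "twist": [0, 0, 0], "grip": 0},
    {"dp": [0, 0, 0], "twist": [0, 0, 0], "grip": 0},
    {"dp": [0, 0, 0], "twist": [0, 0, 0], "grip": 0},
    {"dp": [0, 0, -0.02], "twist": [0, 0, 0], "grip": 0},
    {"dp": [0, 0, -0.05], "twist": [0, 0, 0], "grip": 0},
    {"dp": [0, 0, -0.1], "twist": [0, 0, 0], "grip": 0}
  ]
}}

```text
time_s: 7.35
position: [0.6032, 0.1509, 0.1416]
eef_rot: [0.998, -0.068, -0.003, 0.0]
force: [0.9, -0.4, 0.1]
finger_gap: 1.002
```

```bash
python3 -c "
from h import *
go(.610,.21,.2,82.2)"
```

```text
7.35 [0.6032 0.1509 0.1416] f [ 0.9 -0.4  0.1] gap 1.002
[[0.9906, -0.1365, -0.0059], [-0.1365, -0.9906, -0.0003], [-0.0058, 0.0011, -1.0]] [ 0.057  0.603  1.298 -0.     1.246  1.765]
yaw -7.85 dp mm [ -1.7 -59.4 -58.5] twist [ -0.21   0.31 -90.04]
```

>>> {"method": "play_rows", "body": {
  "motion": [
    {"dp": [0.0, -0.108, -0.058], "twist": [0, 0, -90], "grip": 0},
    {"dp": [0.0, -0.108, -0.058], "twist": [0, 0, -90], "grip": 0},
    {"dp": [0.0, -0.108, -0.058], "twist": [0, 0, -90], "grip": 0},
    {"dp": [0.0, -0.108, -0.058], "twist": [0, 0, -90], "grip": 0},
    {"dp": [0.0, -0.108, -0.058], "twist": [0, 0, -90], "grip": 0},
    {"dp": [0.0, -0.108, -0.058], "twist": [0, 0, -90], "grip": 0},
    {"dp": [0.0, -0.108, -0.058], "twist": [0, 0, -90], "grip": 0},
    {"dp": [0.0, -0.108, -0.058], "twist": [0, 0, -90], "grip": 0}
  ]
}}

```text
time_s: 8.15
position: [0.6193, 0.2581, 0.2009]
eef_rot: [0.86, 0.51, -0.0, -0.0]
force: [0.0, -0.7, 0.1]
finger_gap: 1.003
```

```bash
python3 -c "
from h import *
go(.619,.257,.2,82.2)"
```

```text
8.15 [0.6193 0.2581 0.2009] f [ 0.  -0.7  0.1] gap 1.003
[[0.4806, 0.8769, -0.0002], [0.8769, -0.4806, -0.0], [-0.0001, -0.0002, -1.0]] [0.221 0.667 1.032 0.    1.442 0.722]
yaw 61.27 dp mm [-1.1  0.3  0.9] twist [-1.000e-02  1.000e-02 -2.093e+01]
```

>>> {"method": "play_rows", "body": {
  "motion": [
    {"dp": [-0.001, 0, 0.001], "twist": [0, 0, -21], "grip": 0},
    {"dp": [-0.001, 0, 0.001], "twist": [0, 0, -21], "grip": 0},
    {"dp": [-0.001, 0, 0.001], "twist": [0, 0, -21], "grip": 0},
    {"dp": [-0.001, 0, 0.001], "twist": [0, 0, -21], "grip": 0},
    {"dp": [-0.001, 0, 0.001], "twist": [0, 0, -21], "grip": 0},
    {"dp": [-0.001, 0, 0.001], "twist": [0, 0, -21], "grip": 0},
    {"dp": [-0.001, 0, 0.001], "twist": [0, 0, -21], "grip": 0},
    {"dp": [-0.001, 0, 0.001], "twist": [0, 0, -21], "grip": 0}
  ]
}}

```text
time_s: 8.95
position: [0.6189, 0.2572, 0.2]
eef_rot: [0.755, 0.655, 0.0, 0.0]
force: [-0.8, -0.6, 0.1]
finger_gap: 0.997
```

```bash
python3 -c "
from h import *
p=arm.read_camera('wrist'); save(p,'pics/w2.png')
for n in ['key_center','blank_center']:
  for m in arm.mark_of(p,n)[:2]: print(n,m['confidence'],m['xy'],atz(p,m['xy'],.017),depth(p,m['xy']))
P=cloud(p); print(pix(p,[[.6114+.136*u,.2037+.991*u,.017] for u in (27,81) for u in [u/1000]]))
k=arm.cut_out(p,'key_center')
for r in k[:2]:
  c=P[r['region']]; c=c[(c[:,2]>.022)&(c[:,2]<.034)]; print(r['confidence'],r['extent'],len(c)>5 and cv2.minAreaRect((c[:,:2]*1000).astype(np.float32)))
st()"
```

```text
blank_center 0.85 [320.8, 199.9] [0.61979811 0.22989417 0.017     ] [0.62018196 0.23355176 0.02975622]
[[315.94215463 200.00962868]
 [315.56496564 144.75807534]]
0.72 [313.6, 143.6, 23.7, 43.4] ((621.3502807617188, 285.46221923828125), (38.8576545715332, 18.43467903137207), 81.39029693603516)
9.15 [0.6189 0.2572 0.2001] f [-0.5 -0.4  0. ] gap 1.002
[[0.1408, 0.99, 0.0], [0.99, -0.1408, 0.0], [0.0, 0.0, -1.0]] [0.219 0.666 1.037 0.    1.439 0.361]
```

View pics/w2.png

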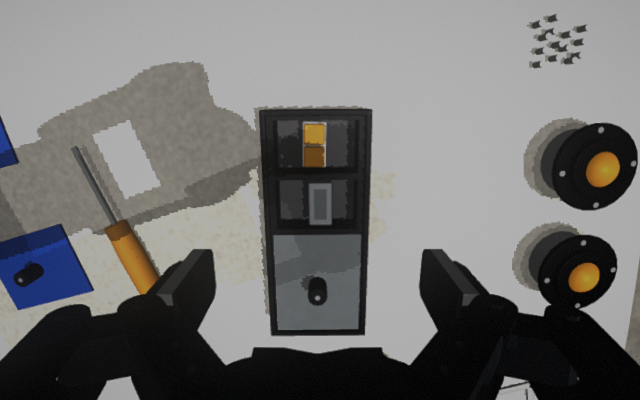

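Wrist view: the key with two amber caps is at (314,144) in the end pocket, the grey blank at (320,203) in the next one, and the cover now lies over the other two, knob at (318,285). The depth fit of the key (39 x 18 mm cap area, about 82°) agrees with the pocket, centre about (0.621, 0.285). I'll pre-close to about 38 mm so the fingers fit the pocket.

```bash
python3 -c "
from h import *
go(.6213,.285,.07,82.0)"
```

```text
9.15 [0.6189 0.2572 0.2001] f [-0.5 -0.4  0. ] gap 1.002
[[0.1408, 0.99, 0.0], [0.99, -0.1408, 0.0], [0.0, 0.0, -1.0]] [0.219 0.666 1.037 0.    1.439 0.361]
yaw 81.91 dp mm [ 27.9  -1.5 130.1] twist [ 0.   -0.   -0.09]
```

>>> {"method": "play_rows", "body": {
  "motion": [
    {"dp": [0.028, -0.0015, 0.05], "twist": [0, 0, 0], "grip": 141},
    {"dp": [0.028, -0.0015, 0.1], "twist": [0, 0, 0], "grip": 141},
    {"dp": [0.028, -0.0015, 0.13], "twist": [0, 0, 0], "grip": 141},
    {"dp": [0.028, -0.0015, 0.13], "twist": [0, 0, 0], "grip": 141},
    {"dp": [0.028, -0.0015, 0.13], "twist": [0, 0, 0], "grip": 141},
    {"dp": [0.028, -0.0015, 0.13], "twist": [0, 0, 0], "grip": 141},
    {"dp": [0.028, -0.0015, 0.13], "twist": [0, 0, 0], "grip": 141},
    {"dp": [0.028, -0.0015, 0.13], "twist": [0, 0, 0], "grip": 141}
  ]
}}

```text
time_s: 9.95
position: [0.622, 0.2852, 0.0717]
eef_rot: [0.755, 0.655, 0.001, 0.001]
force: [0.4, -0.4, 0.3]
finger_gap: 0.449
```

```bash
python3 -c "
from h import *
p=arm.read_camera('wrist'); save(p,'pics/w3.png')
P=cloud(p).reshape(-1,3)
hs=cv2.cvtColor(p['pixels'],cv2.COLOR_RGB2HSV).reshape(-1,3)
m=(hs[:,1]>120)&(hs[:,0]>8)&(hs[:,0]<32)&(np.hypot(P[:,0]-.621,P[:,1]-.285)<.04)&(P[:,2]>.024)&(P[:,2]<.034)
c=P[m]; print(len(c)); print(cv2.minAreaRect((c[:,:2]*1000).astype(np.float32)),np.median(c[:,2]))
go(.6213,.285,.009,82.0)"
```

```text
2147
((617.2818603515625, 282.8570556640625), (45.35432052612305, 37.03815841674805), 81.80891418457031) 0.02962968652541348
10.0 [0.6218 0.2851 0.0713] f [-0.2  0.1 -0.3] gap 0.443
[[0.1407, 0.99, 0.0017], [0.99, -0.1407, 0.0004], [0.0007, 0.0016, -1.0]] [ 0.259  0.805  1.132 -0.     1.203  0.4  ]
yaw 81.91 dp mm [-0.2 -0.5 62.3] twist [ 0.09 -0.04 -0.09]
```

View pics/w3.png

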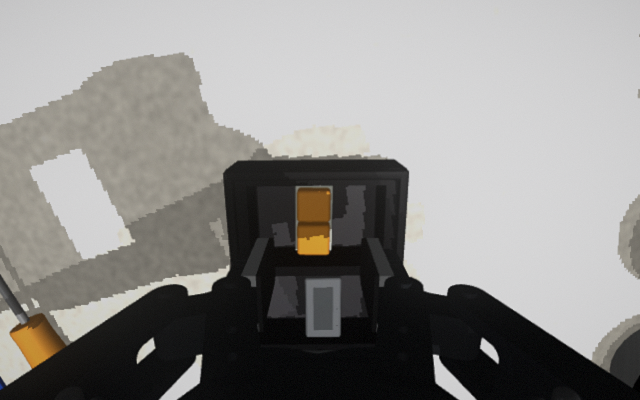

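```bash
python3 -c "
from h import *
p=arm.read_camera('wrist')
print(atz(p,(314,221),.029),atz(p,(314,186),.029),atz(p,(314,254),.029),pix(p,[[.6213,.285,.029]]))
go(.6213,.285,.009,82.0)"
```

```text
[0.62144563 0.28647586 0.029     ] [0.62437646 0.30667761 0.029     ] [0.61851634 0.26629978 0.029     ] [[314.11947297 223.4634988 ]]
10.05 [0.6216 0.2851 0.0709] f [ 1.1 -0.1 -0.6] gap 0.448
[[0.1407, 0.9901, 0.0012], [0.9901, -0.1407, 0.0003], [0.0005, 0.0012, -1.0]] [0.259 0.806 1.132 0.    1.202 0.4  ]
yaw 81.91 dp mm [-0.2 -0.4 61.9] twist [ 0.07 -0.03 -0.09]
```

>>> {"method": "play_rows", "body": {
  "motion": [
    {"dp": [0.001, 0, 0.015], "twist": [0, 0, 0], "grip": 141},
    {"dp": [0.001, 0, 0.03], "twist": [0, 0, 0], "grip": 141},
    {"dp": [0.001, 0, 0.042], "twist": [0, 0, 0], "grip": 141},
    {"dp": [0.001, 0, 0.052], "twist": [0, 0, 0], "grip": 141},
    {"dp": [0.001, 0, 0.058], "twist": [0, 0, 0], "grip": 141},
    {"dp": [0.001, 0, 0.062], "twist": [0, 0, 0], "grip": 141},
    {"dp": [0.001, 0, 0.062], "twist": [0, 0, 0], "grip": 141},
    {"dp": [0.001, 0, 0.062], "twist": [0, 0, 0], "grip": 160}
  ],
  "squeeze": 25
}}

```text
time_s: 10.85
position: [0.6218, 0.2862, 0.0085]
eef_rot: [0.755, 0.656, 0.0, 0.0]
force: [-0.9, 0.3, 0.3]
finger_gap: 0.371
```

>>> {"method": "play_rows", "body": {
  "motion": [
    {"dp": [0, 0, 0], "twist": [0, 0, 0], "grip": 170},
    {"dp": [0, 0, 0], "twist": [0, 0, 0], "grip": 180},
    {"dp": [0, 0, 0], "twist": [0, 0, 0], "grip": 190},
    {"dp": [0, 0, 0], "twist": [0, 0, 0], "grip": 200},
    {"dp": [0, 0, 0], "twist": [0, 0, 0], "grip": 255},
    {"dp": [0, 0, 0], "twist": [0, 0, 0], "grip": 255},
    {"dp": [0, 0, 0], "twist": [0, 0, 0], "grip": 255},
    {"dp": [0, 0, 0], "twist": [0, 0, 0], "grip": 255}
  ]
}}

```text
time_s: 11.65
position: [0.6217, 0.2862, 0.0085]
eef_rot: [0.755, 0.656, 0.0, 0.0]
force: [-0.8, -0.1, 5.9]
finger_gap: 0.246
```

>>> {"method": "play_rows", "body": {
  "motion": [
    {"dp": [0, 0, -0.003], "twist": [0, 0, 0], "grip": 255},
    {"dp": [0, 0, -0.01], "twist": [0, 0, 0], "grip": 255},
    {"dp": [0, 0, -0.02], "twist": [0, 0, 0], "grip": 255},
    {"dp": [0, 0, -0.035], "twist": [0, 0, 0], "grip": 255},
    {"dp": [0, 0, -0.055], "twist": [0, 0, 0], "grip": 255},
    {"dp": [0, 0, -0.08], "twist": [0, 0, 0], "grip": 255},
    {"dp": [0, 0, -0.1], "twist": [0, 0, 0], "grip": 255},
    {"dp": [0, 0, -0.1], "twist": [0, 0, 0], "grip": 255}
  ]
}}

```text
time_s: 12.45
position: [0.6229, 0.2865, 0.1125]
eef_rot: [0.755, 0.656, 0.003, 0.001]
force: [0.8, 0.8, -0.4]
finger_gap: 0.248
```

```bash
python3 -c "
from h import *
go(.53,.035,.1,82.0)
p=arm.read_camera('wrist'); save(p,'pics/w4.png',(160,120,480,400),1.5)"
```

```text
12.45 [0.6229 0.2865 0.1125] f [ 0.8  0.8 -0.4] gap 0.248
[[0.1405, 0.9901, 0.0066], [0.9901, -0.1405, 0.0018], [0.0027, 0.0063, -1.0]] [0.261 0.765 1.094 0.    1.276 0.402]
yaw 81.92 dp mm [-262.1  -56.7   11.4] twist [ 0.36 -0.15 -0.08]
```

View pics/w4.png

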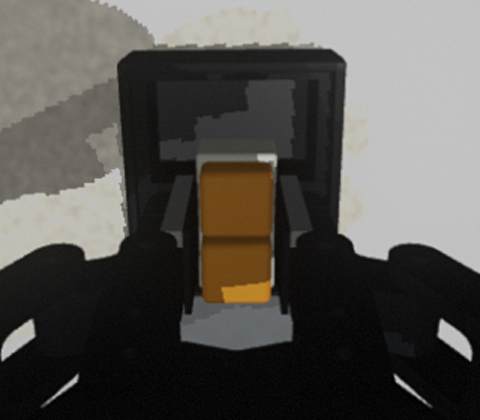

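The key is held upright between the pads; gap 0.248 is about 21 mm. Carrying it to a clear patch of bench at about (0.53, 0.035).

>>> {"method": "play_rows", "body": {
  "motion": [
    {"dp": [-0.262, -0.057, 0.01], "twist": [0, 0, 0], "grip": 255},
    {"dp": [-0.262, -0.057, 0.01], "twist": [0, 0, 0], "grip": 255},
    {"dp": [-0.262, -0.057, 0.01], "twist": [0, 0, 0], "grip": 255},
    {"dp": [-0.262, -0.057, 0.01], "twist": [0, 0, 0], "grip": 255},
    {"dp": [-0.262, -0.057, 0.01], "twist": [0, 0, 0], "grip": 255},
    {"dp": [-0.262, -0.057, 0.01], "twist": [0, 0, 0], "grip": 255},
    {"dp": [-0.262, -0.057, 0.01], "twist": [0, 0, 0], "grip": 255},
    {"dp": [-0.262, -0.057, 0.01], "twist": [0, 0, 0], "grip": 255}
  ]
}}

```text
time_s: 13.3
position: [0.5281, 0.035, 0.0976]
eef_rot: [0.755, 0.655, -0.0, -0.0]
force: [0.6, 1.2, -0.1]
finger_gap: 0.25
```

```bash
python3 -c "
from h import *
go(.53,.035,.0035,82.0)
p=arm.read_camera('top'); P=cloud(p); m=(np.hypot(P[...,0]-.53,P[...,1]-.035)<.09)
st()"
```

```text
13.3 [0.5281 0.035  0.0976] f [ 0.6  1.2 -0.1] gap 0.25
[[0.1413, 0.99, -0.0007], [0.99, -0.1413, 0.0004], [0.0003, -0.0008, -1.0]] [-0.156  0.467  1.652  0.     1.024 -0.014]
yaw 81.88 dp mm [ 0.2  2.  94.1] twist [-0.05 -0.02 -0.12]
13.35 [0.5283 0.0355 0.0977] f [ 0.2 -0.1  0.4] gap 0.252
[[0.1401, 0.9901, -0.0004], [0.9901, -0.1401, 0.0003], [0.0003, -0.0004, -1.0]] [-0.154  0.467  1.651  0.     1.024 -0.014]
```

>>> {"method": "play_rows", "body": {
  "motion": [
    {"dp": [0, 0, 0.03], "twist": [0, 0, 0], "grip": 255},
    {"dp": [0, 0, 0.055], "twist": [0, 0, 0], "grip": 255},
    {"dp": [0, 0, 0.072], "twist": [0, 0, 0], "grip": 255},
    {"dp": [0, 0, 0.083], "twist": [0, 0, 0], "grip": 255},
    {"dp": [0, 0, 0.089], "twist": [0, 0, 0], "grip": 255},
    {"dp": [0, 0, 0.092], "twist": [0, 0, 0], "grip": 255},
    {"dp": [0, 0, 0.0935], "twist": [0, 0, 0], "grip": 255},
    {"dp": [0, 0, 0.0935], "twist": [0, 0, 0], "grip": 255}
  ]
}}

```text
time_s: 14.15
position: [0.5285, 0.0348, 0.005]
eef_rot: [0.755, 0.656, 0.0, 0.0]
force: [0.4, -0.3, -1.0]
finger_gap: 0.248
```

```bash
python3 -c "
from h import *
st()"
```

```text
14.15 [0.5285 0.0348 0.005 ] f [ 0.4 -0.3 -1. ] gap 0.248
[[0.1405, 0.9901, 0.0008], [0.9901, -0.1405, -0.0001], [0.0, 0.0008, -1.0]] [-0.156  0.614  1.709  0.     0.818 -0.015]
```

>>> {"method": "play_rows", "body": {
  "motion": [
    {"dp": [0, 0, 0.0005], "twist": [0, 0, 0], "grip": 255},
    {"dp": [0, 0, 0.001], "twist": [0, 0, 0], "grip": 255},
    {"dp": [0, 0, 0.0013], "twist": [0, 0, 0], "grip": 255},
    {"dp": [0, 0, 0.0016], "twist": [0, 0, 0], "grip": 255},
    {"dp": [0, 0, 0.0016], "twist": [0, 0, 0], "grip": 255},
    {"dp": [0, 0, 0.0016], "twist": [0, 0, 0], "grip": 255},
    {"dp": [0, 0, 0.0016], "twist": [0, 0, 0], "grip": 255},
    {"dp": [0, 0, 0.0016], "twist": [0, 0, 0], "grip": 255}
  ]
}}

```text
time_s: 14.95
position: [0.5283, 0.0346, 0.0035]
eef_rot: [0.755, 0.655, 0.0, 0.0]
force: [-2.2, 0.0, 5.9]
finger_gap: 0.25
```

>>> {"method": "play_rows", "body": {
  "motion": [
    {"dp": [0, 0, 0], "twist": [0, 0, 0], "grip": 185},
    {"dp": [0, 0, 0], "twist": [0, 0, 0], "grip": 160},
    {"dp": [0, 0, 0], "twist": [0, 0, 0], "grip": 130},
    {"dp": [0, 0, 0], "twist": [0, 0, 0], "grip": 80},
    {"dp": [0, 0, 0], "twist": [0, 0, 0], "grip": 0},
    {"dp": [0, 0, -0.03], "twist": [0, 0, 0], "grip": 0},
    {"dp": [0, 0, -0.08], "twist": [0, 0, 0], "grip": 0},
    {"dp": [0, 0, -0.12], "twist": [0, 0, -8], "grip": 0}
  ]
}}

```text
time_s: 15.75
position: [0.5282, 0.0347, 0.1251]
eef_rot: [0.707, 0.707, 0.0, 0.0]
force: [0.8, -0.5, 0.4]
finger_gap: 0.999
```

>>> {"method": "play_rows", "body": {
  "motion": [
    {"dp": [0, 0, 0], "twist": [0, 0, -82], "grip": 0},
    {"dp": [0, 0, 0], "twist": [0, 0, -82], "grip": 0},
    {"dp": [0, 0, 0], "twist": [0, 0, -82], "grip": 0},
    {"dp": [0, 0, 0], "twist": [0, 0, -82], "grip": 0},
    {"dp": [0, 0, 0], "twist": [0, 0, -82], "grip": 0},
    {"dp": [0, 0, 0], "twist": [0, 0, -82], "grip": 0},
    {"dp": [0, 0, 0], "twist": [0, 0, -82], "grip": 0},
    {"dp": [0, 0, 0], "twist": [0, 0, -82], "grip": 0}
  ]
}}

```text
time_s: 16.55
position: [0.5281, 0.0347, 0.1229]
eef_rot: [0.182, 0.983, 0.0, -0.0]
force: [-0.3, -0.2, -0.0]
finger_gap: 1.002
```

```bash
python3 -c "
from h import *
go(.5283,.0346,.07,171.9)"
```

```text
16.55 [0.5281 0.0347 0.1229] f [-0.3 -0.2 -0. ] gap 1.002
[[-0.9337, 0.358, -0.0001], [0.358, 0.9337, 0.0001], [0.0001, 0.0, -1.0]] [-0.156  0.433  1.628  0.     1.081 -1.361]
yaw 159.02 dp mm [-0.2 -0.1 52.9] twist [ 0.000e+00 -1.000e-02 -1.288e+01]
```

>>> {"method": "play_rows", "body": {
  "motion": [
    {"dp": [0, 0, 0], "twist": [0, 0, -8], "grip": 0},
    {"dp": [0, 0, 0], "twist": [0, 0, -13], "grip": 0},
    {"dp": [0, 0, 0], "twist": [0, 0, -13], "grip": 0},
    {"dp": [0, 0, 0], "twist": [0, 0, -13], "grip": 0},
    {"dp": [0, 0, 0], "twist": [0, 0, -13], "grip": 0},
    {"dp": [0, 0, 0], "twist": [0, 0, -13], "grip": 0},
    {"dp": [0, 0, 0], "twist": [0, 0, -13], "grip": 0},
    {"dp": [0, 0, 0], "twist": [0, 0, -13], "grip": 0}
  ]
}}

```text
time_s: 17.35
position: [0.5282, 0.0347, 0.123]
eef_rot: [0.073, 0.997, 0.0, 0.0]
force: [-0.3, 0.2, -0.0]
finger_gap: 0.999
```

```bash
cat >> h.py <<'E'
def key(p,x,y,zlo,zhi,rad=.03):
    P=cloud(p).reshape(-1,3); hs=cv2.cvtColor(p['pixels'],cv2.COLOR_RGB2HSV).reshape(-1,3)
    m=(hs[:,1]>120)&(hs[:,0]>8)&(hs[:,0]<32)&(np.hypot(P[:,0]-x,P[:,1]-y)<rad)&(P[:,2]>zlo)&(P[:,2]<zhi)
    c=P[m]; print("key",len(c),cv2.minAreaRect((c[:,:2]*1000).astype(np.float32)),np.median(c[:,2]))
E
python3 -c "
from h import *
p=arm.read_camera('wrist'); save(p,'pics/w5.png')
key(p,.528,.035,.018,.03)
p=arm.read_camera('scene'); key(p,.528,.035,.018,.03)
go(.5283,.0346,.0035,171.9)"
```

```text
key 1248 ((528.9974975585938, 33.39768981933594), (38.4991455078125, 19.195566177368164), 81.42695617675781) 0.024673629624643756
key 133 ((529.279052734375, 34.48046112060547), (38.877891540527344, 22.797454833984375), 79.43852233886719) 0.023423125205399464
17.45 [0.5282 0.0347 0.1229] f [-0.1  0.6 -0.1] gap 1.001
[[-0.9894, 0.1451, -0.0], [0.1451, 0.9894, 0.0], [0.0, 0.0, -1.0]] [-0.156  0.433  1.628  0.     1.081 -1.581]
yaw 171.65 dp mm [-1.000e-01 -1.000e-01  1.194e+02] twist [ 0.   -0.   -0.25]
```

View pics/w5.png

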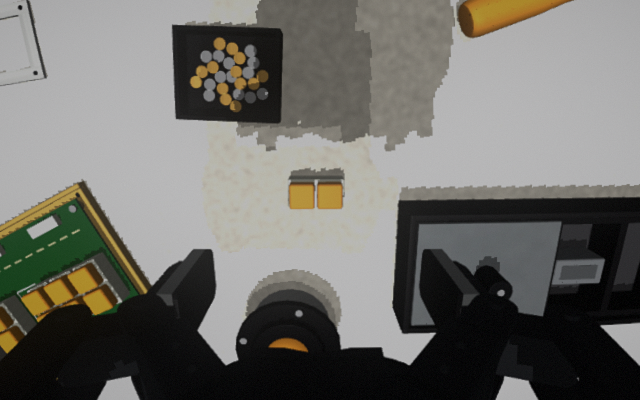

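The key stands upright on the bench at (316,194), square to the jaws; measured (0.529, 0.034) at 81.4°. Regripping by the ends.

>>> {"method": "play_rows", "body": {
  "motion": [
    {"dp": [0, 0, 0.04], "twist": [0, 0, 0], "grip": 75},
    {"dp": [0, 0, 0.07], "twist": [0, 0, 0], "grip": 75},
    {"dp": [0, 0, 0.095], "twist": [0, 0, 0], "grip": 75},
    {"dp": [0, 0, 0.11], "twist": [0, 0, 0], "grip": 75},
    {"dp": [0, 0, 0.117], "twist": [0, 0, 0], "grip": 75},
    {"dp": [0, 0, 0.118], "twist": [0, 0, 0], "grip": 90},
    {"dp": [0, 0, 0.118], "twist": [0, 0, 0], "grip": 100},
    {"dp": [0, 0, 0.118], "twist": [0, 0, 0], "grip": 110}
  ]
}}

```text
time_s: 18.25
position: [0.5288, 0.0346, 0.0058]
eef_rot: [0.073, 0.997, -0.0, 0.001]
force: [0.4, 1.0, -1.0]
finger_gap: 0.574
```

>>> {"method": "play_rows", "body": {
  "motion": [
    {"dp": [0, 0, 0], "twist": [0, 0, 0], "grip": 120},
    {"dp": [0, 0, 0], "twist": [0, 0, 0], "grip": 130},
    {"dp": [0, 0, 0], "twist": [0, 0, 0], "grip": 140},
    {"dp": [0, 0, 0], "twist": [0, 0, 0], "grip": 255},
    {"dp": [0, 0, 0], "twist": [0, 0, 0], "grip": 255},
    {"dp": [0, 0, 0], "twist": [0, 0, 0], "grip": 255},
    {"dp": [0, 0, 0], "twist": [0, 0, 0], "grip": 255},
    {"dp": [0, 0, 0], "twist": [0, 0, 0], "grip": 255}
  ],
  "squeeze": 30
}}

```text
time_s: 19.05
position: [0.5286, 0.0347, 0.0057]
eef_rot: [0.073, 0.997, -0.0, 0.001]
force: [-1.8, 0.6, 5.3]
finger_gap: 0.48
```

```bash
python3 -c "
from h import *
st()"
```

```text
19.05 [0.5286 0.0347 0.0057] f [-1.8  0.6  5.3] gap 0.48
[[-0.9895, 0.1448, 0.001], [0.1448, 0.9895, -0.0002], [-0.0011, -0.0001, -1.0]] [-0.156  0.612  1.709 -0.     0.82  -1.581]
```

>>> {"method": "play_rows", "body": {
  "motion": [
    {"dp": [0, 0, -0.003], "twist": [0, 0, 0], "grip": 255},
    {"dp": [0, 0, -0.01], "twist": [0, 0, 0], "grip": 255},
    {"dp": [0, 0, -0.025], "twist": [0, 0, 0], "grip": 255},
    {"dp": [0, 0, -0.05], "twist": [0, 0, 0], "grip": 255},
    {"dp": [0, 0, -0.09], "twist": [0, 0, 0], "grip": 255},
    {"dp": [0, 0, -0.13], "twist": [0, 0, 0], "grip": 255},
    {"dp": [0, 0, -0.145], "twist": [0, 0, 0], "grip": 255},
    {"dp": [0, 0, -0.145], "twist": [0, 0, 0], "grip": 255}
  ]
}}

```text
time_s: 19.85
position: [0.5292, 0.0346, 0.1526]
eef_rot: [0.073, 0.997, -0.0, 0.003]
force: [-0.1, 0.1, -0.4]
finger_gap: 0.479
```

```bash
python3 -c "
from h import *
go(.597,-.221,.15,106.8)"
```

```text
19.85 [0.5292 0.0346 0.1526] f [-0.1  0.1 -0.4] gap 0.479
[[-0.9894, 0.1448, 0.005], [0.1448, 0.9895, -0.0008], [-0.0051, -0.0, -1.0]] [-0.156  0.396  1.596  0.     1.144 -1.581]
yaw 171.67 dp mm [-104.1 -243.1    3.1] twist [ 0.16  0.26 64.87]
```

>>> {"method": "play_rows", "body": {
  "motion": [
    {"dp": [-0.104, -0.243, 0.001], "twist": [0, 0, 65], "grip": 255},
    {"dp": [-0.104, -0.243, 0.001], "twist": [0, 0, 65], "grip": 255},
    {"dp": [-0.104, -0.243, 0.001], "twist": [0, 0, 65], "grip": 255},
    {"dp": [-0.104, -0.243, 0.001], "twist": [0, 0, 65], "grip": 255},
    {"dp": [-0.104, -0.243, 0.001], "twist": [0, 0, 65], "grip": 255},
    {"dp": [-0.104, -0.243, 0.001], "twist": [0, 0, 65], "grip": 255},
    {"dp": [-0.104, -0.243, 0.001], "twist": [0, 0, 65], "grip": 255},
    {"dp": [-0.104, -0.243, 0.001], "twist": [0, 0, 65], "grip": 255}
  ]
}}

```text
time_s: 20.65
position: [0.5952, -0.2213, 0.1469]
eef_rot: [0.6, 0.8, -0.0, -0.002]
force: [-0.1, 0.4, -0.8]
finger_gap: 0.481
```

>>> {"method": "play_rows", "body": {
  "motion": [
    {"dp": [0, 0, 0], "twist": [0, 0, 0], "grip": 255},
    {"dp": [0, 0, 0], "twist": [0, 0, 0], "grip": 255},
    {"dp": [0, 0, 0], "twist": [0, 0, 0], "grip": 255},
    {"dp": [0, 0, 0], "twist": [0, 0, 0], "grip": 255},
    {"dp": [0, 0, 0], "twist": [0, 0, 0], "grip": 255},
    {"dp": [0, 0, 0], "twist": [0, 0, 0], "grip": 255},
    {"dp": [0, 0, 0], "twist": [0, 0, 0], "grip": 255},
    {"dp": [0, 0, 0], "twist": [0, 0, 0], "grip": 255}
  ]
}}

```text
time_s: 21.45
position: [0.5959, -0.2208, 0.149]
eef_rot: [0.597, 0.802, 0.0, 0.0]
force: [-0.3, -0.0, -0.2]
finger_gap: 0.478
```

Run:
```python
from h import *
p=arm.read_camera('wrist'); save(p,'pics/w6.png')
go(.597,-.221,.15,106.8)
for m in arm.mark_of(p,'seat')[:2]: print('seat',m['confidence'],m['xy'],atz(p,m['xy'],.012),depth(p,m['xy']))
# amber cap cloud at neighbour-top height
P=cloud(p).reshape(-1,3); hs=cv2.cvtColor(p['pixels'],cv2.COLOR_RGB2HSV).reshape(-1,3)
c0=np.array([.602,-.237]);a=np.radians(16.8);ex=np.array([np.cos(a),np.sin(a)]);ey=np.array([-ex[1],ex[0]])
for q in (arm.read_camera('top'),p):
    P=cloud(q).reshape(-1,3); hs=cv2.cvtColor(q['pixels'],cv2.COLOR_RGB2HSV).reshape(-1,3)
    L=np.c_[(P[:,:2]-c0)@ex,(P[:,:2]-c0)@ey]
    for y0 in (-.008,.017,.042,.067,.092):
        m=(hs[:,1]>120)&(hs[:,0]>8)&(hs[:,0]<32)&(P[:,2]>.03)&(P[:,2]<.042)&(abs(L[:,1]-y0)<.0125)&(abs(L[:,0])<.03)
        if m.sum()>5: r=cv2.minAreaRect((L[m]*1000).astype(np.float32)); print(y0,m.sum(),np.round(np.r_[r[0],r[1],r[2]],1),np.median(P[m,2]))
```

```text
21.5 [ 0.5959 -0.2208  0.149 ] f [-0.6 -0.6 -1.6] gap 0.479
[[-0.2869, 0.958, 0.0], [0.958, 0.2869, 0.0], [0.0, 0.0, -1.0]] [-0.539  0.623  1.245  0.     1.274 -0.83 ]
yaw 106.67 dp mm [-0.5  1.  -1. ] twist [ 0.   -0.   -0.13]
seat 0.58 [314.5, 188.4] [ 0.59603199 -0.22507923  0.012     ] [ 0.59597817 -0.22487656  0.01282994]
0.092 8 [14.1 97.1  5.1  8.1 38.5] 0.036216168719613195
-0.008 825 [ 0.6 -6.2 13.9 37.8 89.6] 0.036596666946678624
0.042 1196 [ 0.2 40.8 18.5 38.4 89.9] 0.0366381864902974
0.067 1260 [ 0.1 65.6 18.2 38.1 89.8] 0.036657393947982675
0.092 1357 [ 0.4 90.7 18.  38.  89.8] 0.03675639800531216
```

View pics/w6.png

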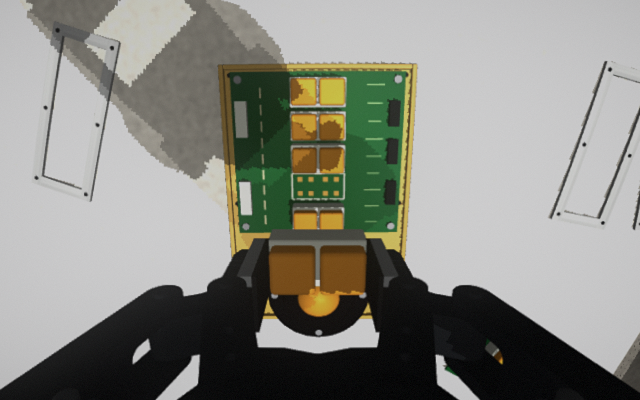

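Wrist view: the open place is at (318,187), between the single key (319,220) and the three at (318,160), (318,127) and (318,92). The held key is at (319,270). Row fit gives the seat at about (0.5975, -0.2215). Going just above it to compare the held key with its neighbours.

```bash
python3 -c "
from h import *
go(.5975,-.2210,.050,106.6)"
```

```text
21.6 [ 0.5959 -0.2208  0.149 ] f [ 0.5 -0.3 -0.4] gap 0.478
[[-0.2869, 0.958, 0.0001], [0.958, 0.2869, -0.0], [-0.0001, 0.0001, -1.0]] [-0.539  0.623  1.245  0.     1.274 -0.83 ]
yaw 106.67 dp mm [-0.6  1.5 99. ] twist [0.   0.   0.07]
```

>>> {"method": "play_rows", "body": {
  "motion": [
    {"dp": [-0.0006, 0.0015, 0.03], "twist": [0, 0, 0], "grip": 255},
    {"dp": [-0.0006, 0.0015, 0.06], "twist": [0, 0, 0], "grip": 255},
    {"dp": [-0.0006, 0.0015, 0.08], "twist": [0, 0, 0], "grip": 255},
    {"dp": [-0.0006, 0.0015, 0.092], "twist": [0, 0, 0], "grip": 255},
    {"dp": [-0.0006, 0.0015, 0.099], "twist": [0, 0, 0], "grip": 255},
    {"dp": [-0.0006, 0.0015, 0.099], "twist": [0, 0, 0], "grip": 255},
    {"dp": [-0.0006, 0.0015, 0.099], "twist": [0, 0, 0], "grip": 255},
    {"dp": [-0.0006, 0.0015, 0.099], "twist": [0, 0, 0], "grip": 255}
  ]
}}

```text
time_s: 22.4
position: [0.598, -0.2212, 0.0511]
eef_rot: [0.597, 0.802, 0.0, 0.001]
force: [0.1, 0.0, -0.3]
finger_gap: 0.485
```

```bash
cat >> h.py <<'E'
def rowfit(q,zs=(.03,.042),ys=(-.008,.017,.042,.067,.092)):
    c0=np.array([.602,-.237]);a=np.radians(16.8);ex=np.array([np.cos(a),np.sin(a)]);ey=np.array([-ex[1],ex[0]])
    P=cloud(q).reshape(-1,3); hs=cv2.cvtColor(q['pixels'],cv2.COLOR_RGB2HSV).reshape(-1,3)
    L=np.c_[(P[:,:2]-c0)@ex,(P[:,:2]-c0)@ey]*1000
    for y0 in ys:
        m=(hs[:,1]>120)&(hs[:,0]>8)&(hs[:,0]<32)&(P[:,2]>zs[0])&(P[:,2]<zs[1])&(abs(L[:,1]-y0*1000)<12.5)&(abs(L[:,0])<30)
        if m.sum()>5: r=cv2.minAreaRect(L[m].astype(np.float32)); print(y0,m.sum(),np.round(np.r_[r[0],r[1],r[2]],1),"x",np.round(np.percentile(L[m,0],[1,99]),1),"y",np.round(np.percentile(L[m,1],[1,99]),1),"z",round(float(np.median(P[m,2])),4))
E
python3 - <<'E'
from h import *
p=arm.read_camera('wrist'); save(p,'pics/w7.png')
s,r=st(); rowfit(p); print('held'); rowfit(p,(.058,.075),(.017,))
print('scene'); q=arm.read_camera('scene'); rowfit(q); rowfit(q,(.058,.075),(.017,))
E
```

```text
22.45 [ 0.5979 -0.2212  0.0509] f [ 0.3 -0.1 -0.7] gap 0.479
[[-0.2868, 0.958, 0.0014], [0.958, 0.2868, -0.0008], [-0.0012, 0.0011, -1.0]] [-0.538  0.733  1.326  0.     1.08  -0.829]
-0.008 651 [  0.5 -13.7  11.1  38.   88.8] x [-18.3  18.9] y [-18.8  -9.9] z 0.0367
0.042 3020 [ 0.5 40.8 19.1 39.  89.9] x [-18.4  19.2] y [31.8 50.2] z 0.0366
0.067 3306 [ 0.2 65.5 18.7 38.7 89.9] x [-18.5  19.1] y [56.4 74.7] z 0.0366
0.092 3593 [ 0.2 90.4 39.  18.6  0.8] x [-18.6  19. ] y [81.5 99.3] z 0.0367
held
0.017 4529 [ 1.9 15.4 21.5 41.4 89.6] x [-18.5  22.1] y [ 6.8 25.8] z 0.0699
scene
-0.008 43 [ 11.4 -11.9  29.5  15.1  50.6] x [-3. 20.] y [-18.    1.7] z 0.035
0.042 117 [-0.3 42.1 42.3 20.2  2.7] x [-20.7  20.1] y [32.7 51.4] z 0.0353
0.067 123 [-1.  67.3 19.9 42.  88.9] x [-19.8  19.7] y [57.5 76.9] z 0.0352
0.092 116 [-0.4 92.2 40.2 19.1  3.5] x [-19.1  19.1] y [ 82.8 101.4] z 0.0355
0.017 87 [-2.8 19.  40.3 19.   8.8] x [-21.3  15.9] y [ 8.4 27.9] z 0.0683
```

View pics/w7.png

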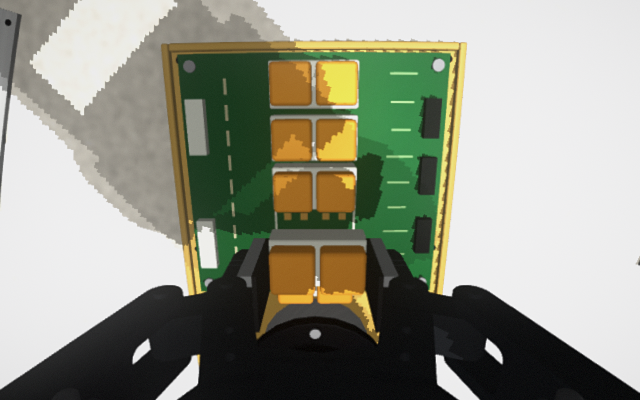

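Run:
```python
from h import *
p=arm.read_camera('wrist'); hs=cv2.cvtColor(p['pixels'],cv2.COLOR_RGB2HSV); A=(hs[...,1]>120)&(hs[...,0]>8)&(hs[...,0]<32)
c0=np.array([.602,-.237]);a=np.radians(16.8);ex=np.array([np.cos(a),np.sin(a)]);ey=np.array([-ex[1],ex[0]])
for row,z in ((85,.036),(140,.036),(190,.036),(255,.0694),(270,.0694),(280,.0694)):
    c=np.where(A[row,255:380])[0]+255; o=[(atz(p,(u,row),z)[:2]-c0)@ex*1000 for u in (c.min(),c.max())]; print(row,c.min(),c.max(),np.round(o,1),np.round(np.mean(o),2))
```

```text
85 270 357 [-18.7  19.3] 0.31
140 272 356 [-18.7  19.5] 0.41
190 273 355 [-19.   19.6] 0.29
255 268 367 [-17.6  21.3] 1.84
270 268 369 [-17.9  22.3] 2.22
280 269 366 [-17.7  21.3] 1.81
```

>>> {"method": "play_rows", "body": {
  "motion": [
    {"dp": [-0.0003, -0.001, 0.006], "twist": [0, 0, 0], "grip": 255},
    {"dp": [-0.0003, -0.001, 0.012], "twist": [0, 0, 0], "grip": 255},
    {"dp": [-0.0003, -0.001, 0.018], "twist": [0, 0, 0], "grip": 255},
    {"dp": [-0.0003, -0.001, 0.023], "twist": [0, 0, 0], "grip": 255},
    {"dp": [-0.0003, -0.001, 0.027], "twist": [0, 0, 0], "grip": 255},
    {"dp": [-0.0003, -0.001, 0.029], "twist": [0, 0, 0], "grip": 255},
    {"dp": [-0.0003, -0.001, 0.029], "twist": [0, 0, 0], "grip": 255},
    {"dp": [-0.0003, -0.001, 0.029], "twist": [0, 0, 0], "grip": 255}
  ]
}}

```text
time_s: 23.35
position: [0.5967, -0.2216, 0.0211]
eef_rot: [0.597, 0.802, 0.0, 0.0]
force: [0.2, -0.3, 0.1]
finger_gap: 0.479
```

Run:
```python
from h import *
p=arm.read_camera('wrist'); save(p,'pics/w8.png'); s,r=st(); rowfit(p,(.03,.046))
zt=s['position'][2]-.0057+.024; print(zt)
hs=cv2.cvtColor(p['pixels'],cv2.COLOR_RGB2HSV); A=(hs[...,1]>120)&(hs[...,0]>8)&(hs[...,0]<32)
c0=np.array([.602,-.237]);a=np.radians(16.8);ex=np.array([np.cos(a),np.sin(a)]);ey=np.array([-ex[1],ex[0]])
for row,z in ((130,.036),(185,.036),(255,zt),(270,zt),(280,zt)):
    c=np.where(A[row,255:380])[0]+255
    if len(c): o=[(atz(p,(u,row),z)[:2]-c0)@ex*1000 for u in (c.min(),c.max())]; print(row,c.min(),c.max(),np.round(o,1),np.round(np.mean(o),2))
```

```text
23.4 [ 0.5967 -0.2216  0.0212] f [ 0.2 -0.3 -0.1] gap 0.477
[[-0.2869, 0.958, 0.0004], [0.958, 0.2869, -0.0002], [-0.0003, 0.0003, -1.0]] [-0.539  0.772  1.344 -0.     1.025 -0.83 ]
-0.008 3713 [ 0.4 -9.3 20.3 39.  89.5] x [-18.5  19.2] y [-18.3   0.3] z 0.0366
0.017 4702 [ 0.3 15.9 23.  43.1 89.5] x [-20.   20.9] y [ 7.  25.9] z 0.0399
0.042 4507 [ 0.5 40.7 19.4 39.2 89.7] x [-18.4  19.3] y [31.8 50.2] z 0.0366
0.067 4956 [ 0.4 65.7 18.8 39.2 89.6] x [-18.5  19.2] y [56.6 74.8] z 0.0367
0.092 5568 [ 0.2 90.4 18.7 39.  89.9] x [-18.6  19.1] y [81.4 99.5] z 0.0367
0.039501073516527166
130 264 369 [-18.8  19.7] 0.45
255 264 373 [-20.4  22.6] 1.09
270 259 373 [-22.7  22.8] 0.08
280 259 376 [-22.9  24.3] 0.67
```

View pics/w8.png

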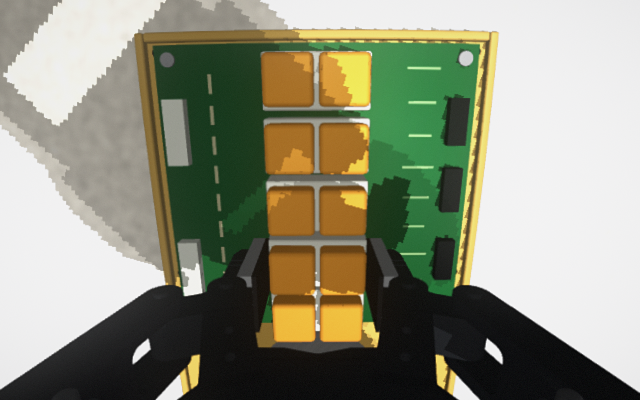

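The held key is now between its neighbours (caps at (318,270)) and in line: x 0.4 against 0.4 mm, y 16.4 against 16.0 mm. Lowering the last 3.5 mm slowly.

>>> {"method": "play_rows", "body": {
  "motion": [
    {"dp": [-0.0003, 0, 0.001], "twist": [0, 0, 0], "grip": 255},
    {"dp": [-0.0003, 0, 0.002], "twist": [0, 0, 0], "grip": 255},
    {"dp": [-0.0003, 0, 0.0025], "twist": [0, 0, 0], "grip": 255},
    {"dp": [-0.0003, 0, 0.003], "twist": [0, 0, 0], "grip": 255},
    {"dp": [-0.0003, 0, 0.0035], "twist": [0, 0, 0], "grip": 255},
    {"dp": [-0.0003, 0, 0.0035], "twist": [0, 0, 0], "grip": 255},
    {"dp": [-0.0003, 0, 0.0035], "twist": [0, 0, 0], "grip": 255},
    {"dp": [-0.0003, 0, 0.0035], "twist": [0, 0, 0], "grip": 255}
  ]
}}

```text
time_s: 24.2
position: [0.5967, -0.2218, 0.0177]
eef_rot: [0.597, 0.802, -0.0, 0.0]
force: [-1.9, 1.0, 5.8]
finger_gap: 0.478
```

>>> {"method": "play_rows", "body": {
  "motion": [
    {"dp": [0, 0, 0], "twist": [0, 0, 0], "grip": 125},
    {"dp": [0, 0, 0], "twist": [0, 0, 0], "grip": 110},
    {"dp": [0, 0, 0], "twist": [0, 0, 0], "grip": 90},
    {"dp": [0, 0, 0], "twist": [0, 0, 0], "grip": 75},
    {"dp": [0, 0, 0], "twist": [0, 0, 0], "grip": 75},
    {"dp": [0, 0, -0.01], "twist": [0, 0, 0], "grip": 75},
    {"dp": [0, 0, -0.05], "twist": [0, 0, 0], "grip": 75},
    {"dp": [0, 0, -0.1], "twist": [0, 0, 0], "grip": 75}
  ]
}}

```text
time_s: 25.0
position: [0.5958, -0.2213, 0.1177]
eef_rot: [0.597, 0.802, -0.0, -0.002]
force: [1.1, -0.2, 0.5]
finger_gap: 0.706
```

>>> {"method": "play_rows", "body": {
  "motion": [
    {"dp": [-0.04, 0, -0.04], "twist": [0, 0, 0], "grip": 0},
    {"dp": [-0.04, 0, -0.06], "twist": [0, 0, 0], "grip": 0},
    {"dp": [-0.04, 0, -0.06], "twist": [0, 0, 0], "grip": 0},
    {"dp": [-0.04, 0, -0.06], "twist": [0, 0, 0], "grip": 0},
    {"dp": [-0.04, 0, -0.06], "twist": [0, 0, 0], "grip": 0},
    {"dp": [-0.04, 0, -0.06], "twist": [0, 0, 0], "grip": 0},
    {"dp": [-0.04, 0, -0.06], "twist": [0, 0, 0], "grip": 0},
    {"dp": [-0.04, 0, -0.06], "twist": [0, 0, 0], "grip": 0}
  ]
}}

```text
time_s: 25.8
position: [0.6081, -0.2599, 0.1771]
eef_rot: [0.597, 0.802, -0.0, -0.0]
force: [0.0, -0.3, -0.4]
finger_gap: 0.999
```

Run:
```python
from h import *
st(); p=arm.read_camera('wrist'); save(p,'pics/w9.png',(160,20,480,260),2); rowfit(p)
q=arm.read_camera('scene'); save(q,'pics/s9.png'); P=cloud(q); r=arm.cut_out(q,'cover')
for k in r[:3]:
  c=P[k['region']]; c=c[(c[:,2]>.028)&(c[:,2]<.042)]
  if len(c)>200: print('cover',k['extent'],cv2.minAreaRect((c[:,:2]*1000).astype(np.float32)),np.median(c[:,2]))
```

```text
25.8 [ 0.6081 -0.2599  0.1771] f [ 0.  -0.3 -0.4] gap 0.999
[[-0.287, 0.9579, -0.0006], [0.9579, 0.287, 0.0004], [0.0005, -0.0005, -1.0]] [-0.581  0.66   1.108  0.     1.375 -0.872]
-0.008 992 [ 0.6 -9.  18.7 37.7 89.9] x [-18.1  19.3] y [-18.1   0.2] z 0.0366
0.017 1007 [ 0.5 15.9 18.1 38.4 89.8] x [-18.5  19. ] y [ 7.  24.9] z 0.0366
0.042 1083 [ 0.3 40.5 18.7 38.4 90. ] x [-18.7  19.3] y [31.2 49.8] z 0.0368
0.067 1125 [ 0.1 65.4 38.2 18.3  1.3] x [-18.4  19.1] y [56.6 74.6] z 0.0367
0.092 1216 [ 0.1 90.2 18.8 37.8 89.9] x [-18.7  18.8] y [81.1 99.3] z 0.0367
cover [337.4, 277.8, 60.2, 47.9] ((602.5585327148438, 150.6243438720703), (107.04032897949219, 91.12127685546875), 82.40852355957031) 0.035983254882930193
```

View pics/w9.png

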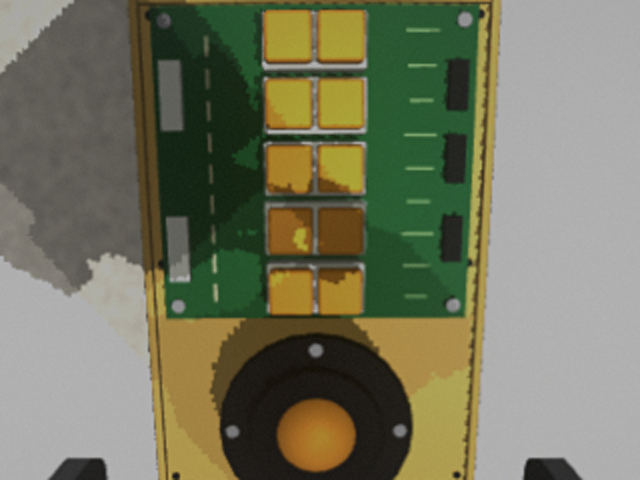

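View pics/s9.png

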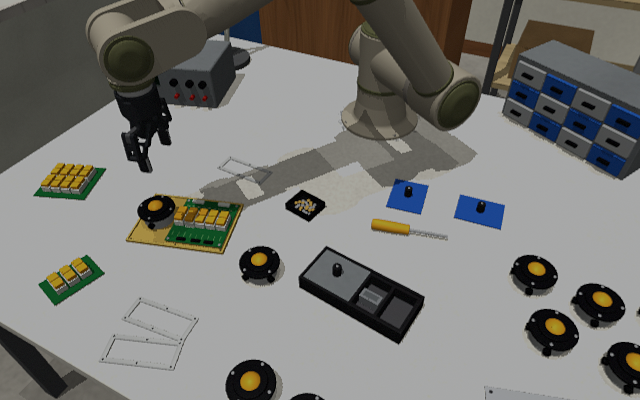

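Both views show the row complete (new key at (315,229) in the crop). Its caps are level with its neighbours and in line with them, the cover lies flat on the tray, and everything else is where it was. Handing in.

```bash
python3 -c "
from h import *
print(arm.hand_in())"
```

```text
the job is handed in; nothing more can be done
None
```

The job is done and handed in: the amber double key is seated in the open place of the row. The arm's clock stood at about 26 s of the 72 s allowed.

- **Cover:** I slid the grey cover about 107 mm along the tray by its knob. It now lies flat about 53 mm past the middle, with its top face measured at 36 mm.
- **Key:** I lifted it out of the end pocket by its long sides and set it down on clear bench. I then regripped it by its ends and lowered it into the row until light contact (about 6 N) before letting go.
- **Last check of the key (wrist camera):** Its top is at 36.6 mm, the same as its neighbours. It sits about 0.2 mm off the middle between its neighbours, within 0.3 mm of the row line across it, and square within about 0.2°.
- **Last check of the rest (scene camera):** The blank beside the emptied pocket and the other bench items look untouched. Blank2 and the standoff are now under the cover and could not be seen again; nothing entered their pockets.
- **One disagreement:** With the key held above the seat, the scene camera put it about 2 mm to the other side of the row line than the wrist camera did. I went by the wrist camera, which is closer and finer; its views with the key between its neighbours and after release agreed.

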